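# Clamp a chocolate mould in the ratchet clamp

### The job

Stand the blue two-part chocolate mould upright on the clamp's board, centred and square, its seam crosswise, close up against the fixed steel jaw, and let go of it. Then pump the red lever back and forth, never pushing the jaw by hand, until the orange pad meets the mould and its spring is clearly pressed in but not bottomed out, so that the mould is held firmly between the jaws and not crushed. Finish while still holding the lever there, and leave the other things on the counter alone.

Things in the scene. Friction and masses are not known exactly. Their poses are not given: they have to be found in the camera images.
- mould: Closed two-part chocolate mould, one rigid block of blue plastic with a white seam and two brown filling holes on top; about 0.25 kg. 50 mm along its x, 60 mm along its y (the direction in which it is clamped, square to the seam, either way round), 60 mm high. Origin at the centre of its underside; it starts upright on the counter.
- clamp: Ratchet clamp fixed to the counter, on a wooden board 90 mm (x) by 345 mm (y, -220 to +125), 12 mm thick. Origin at counter height; it works along its own +y, z up. Fixed steel jaw at the +y end: face at y = +90 mm, 64 mm wide, top at z = 68 mm. The mould belongs on the bare board between pad and fixed jaw, at x = 0. Bar guides, 59 mm high, at y = -197 and -85; lever pivot at y = -150.
- jaw: Toothed bar with moving jaw carrier (50 mm wide, 68 mm high). Origin = the clamp's origin when drawn back; moves to 85 mm along clamp +y, starts at 0 to 20. Only the lever may move it: a full forward stroke pushes it 12 to 24 mm, mostly 16 (pawl on 8 mm teeth); on the back stroke it stays. Friction holds only 3 N, so the pressure drops if the lever is let go.
- pad: Orange pad, 46 x 46 mm, on the front of the jaw carrier; origin at the middle of its front face, 43 mm above the counter. Unloaded it is at jaw y = -18 mm. It is sprung: pressed on the mould it sinks back toward the carrier (to lower jaw y), with 2 N at first and 1 N more per mm, to a hard stop at 15 mm.
- lever: Red pump lever, a fork over the bar with a black T-grip on top. Origin at its pivot (clamp x = 0, y = -150, z = 36 mm); its z axis runs up the lever. Swings about the clamp's x from 0.30 rad leaning away from the fixed jaw (rest; a spring returns it) to 0.30 rad leaning toward it. The grip takes 1.5 to 8 N; the pawl moves 0.286 of its travel.
- knob (a point): Centre of the black cross grip (cylinder 30 mm in diameter, 36 mm long along the clamp's x, flat ends) at the top of the lever, 140 mm from the pivot, about 170 mm above the counter at rest; it can be gripped from above by its two ends, or just pushed.
- jar: Bystander: amber jar, 60 mm wide, 85 mm high; origin under its centre. Leave alone.
- tin: Bystander: pink round tin, 68 mm wide, 70 mm high; origin under its centre. Leave alone.
- bowl: Bystander: white bowl, 90 mm wide, 45 mm high; origin under its centre. Leave alone.
- syrup: Bystander: green bottle, 56 mm wide, 170 mm high; origin under its centre. Leave alone.
- cup: Bystander: blue mug, 74 mm wide, 80 mm high; origin under its centre. Leave alone.
- spatula: Bystander: spatula lying on the counter; origin under its middle. Leave alone.

How it is judged:
By the outcome, as a careful person would: the job done as asked, in the order asked, and still so for the second after the job is handed in, while the arm keeps its last pose, push and grip.
It also fails if it takes over 72 s, if anything falls off the work surface, if the arm or the gripper's body presses on something with over 40 N, if the wrist force passes 120 N, or if a joint passes its speed limit or range.

### The arm

A 6-joint arm with a two-finger parallel gripper is mounted at the origin on the work surface. World frame = base frame: x ahead of the robot, y to its left, z up, the work surface at z = 0. Lengths are in m, angles in degrees, forces in N, time in s.
With the tool pointing down it reaches from about 0.4 to 0.825 m from the base axis. Payload 7 kg.
Tool frame: the origin (TCP) lies on the centre line of the jaws, within the pads' length; the fingertips stand 8 mm ahead of it and the grasp point (between the pads) lies 11 mm behind it; z points along the fingers, y is the line along which they close (so a half turn about z gives the same grasp; the last joint's range is limited). The gripper opens to 88 mm and grips with 3 to 60 N. Pads are 19 mm wide; open, the fingers measure 130 mm over their backs; the gripper's body (78 mm by 193 mm) begins 47 mm behind the grasp point.
Start: joints at [91.965, 20.546, 0.682, 0, -70.136, -16.507], TCP at [0.169, 0.653, 0.235] pointing down, gripper open.
Joint ranges: [-176.03, 176.03], [-82.01, 121.73], [-58.28, 71.71], [-173.87, 95.51], [-174.79, -0.11], [-173.66, 173.66]. Speed limits (degrees/s): [136.94, 136.94, 172.46, 180, 180, 180].

### API

Orientations are given as [roll, pitch, yaw] about the fixed x, y, z axes, in that order (R = Rz(yaw) Ry(pitch) Rx(roll)).
In Python, from plant import r gives the robot as it stands.
- The arm moves only by the tool carry_out, never from a script. Its argument "targets" is a list of rows, each a list of 6 numbers: the shift along the tool's x, y, z scaled (see below), then the turn, a rotation vector about the tool's x, y, z scaled (see below). A call has 1 to 5 rows; each row shifts and turns the commanded pose from where the row before left it, along the tool's axes as they then stand; what a row does not reach is not made up. The controller multiplies each number of a shift by 0.5 m and each number of a turn by 60 degrees. A row lasts 1/8 s, in which the tool goes at most 62.5 mm and 10.7 degrees, less where a joint would pass 70% of its speed; a pose out of reach is approached as far as the arm can. A call with a number of a shift or a turn outside -1 to 1 is refused whole. A call with a gripper value outside its range is refused whole. "hand" is the opening, from 0 (shut) to 1 (fully open), set as the call begins (left out, the last holds). The fingers move at their own pace and stop on an object; "squeeze" is the grip in N (left out, the last holds). Time passes only in rows, so rows that do not move let the fingers close. It gives the time, the measured TCP pose, the force, the opening and the grip force at its end, in the units of the state.
- r.get_state(): the state, without advancing time (a new reading comes with each control period).
- r.capture(name): name is "scene" or "top" or "wrist"; returns the picture (480x640x3 uint8, red, green, blue); there is no depth.
- r.camera_info(name): a dict with "K" (3x3 intrinsics, pixels), "eye" and "attitude" of the camera in the world. Camera axes: x right, y down, z forward; pixel columns grow to the right and rows downward; lengths in m; the calibration is good to about 2 mm. A picture is of the moment at which its call begins: read the wrist's pose just before it. camera_info takes no time and is no camera call; for the wrist camera it gives the pose at the moment of the call.
- r.close_job(): hands the job in; it is judged then, once.
The state is a dict: "time_s": time; "joints": joint angles; "qd": joint speeds; "joint_torque": joint torques, N m; "tcp_pos": TCP position; "eef_rot": TCP orientation; "contact_force": force on the tool from outside, world axes, zero at the start; "moment": the same for the moment, N m; "gripper_width": finger opening in m; "gripper_force": force on a finger pad.
Only numpy, scipy, OpenCV 4.12 (cv2) and the standard library are available. Lean on these libraries where they do the work, as an engineer would, in place of code of your own. Each camera call takes 0.05 s, during which the arm holds its last target. There are 200 camera calls.

## Working session

There is one attempt and no reset: what is moved stays moved. The work goes in short steps, Python scripts to look and compute and a tool call to move; the robot and the scene stay as the last step left them, time stands still between calls to the robot, and variables do not carry over. Pictures are saved under pics/ and viewed, at most 10 in all, crops included, and the job is handed in when it is done.

Besides the shell and the picture viewer there is one more tool, called after "Emit:" by a JSON object that holds its "name" and its "arguments", one argument or row to a line. carry_out: Moves the arm, as the interface text tells. Its arguments: {"type":"object","properties":{"targets":{"type":"array","items":{"type":"array","items":{"type":"number","minimum":-1,"maximum":1}}},"hand":{"type":"number"},"squeeze":{"type":"number"}},"required":["targets"]}

```bash
ls; mkdir -p pics; python3 - <<'E'
from plant import r
import cv2
print(r.get_state())
for n in("scene","top"):
    im=r.capture(n); cv2.imwrite(f"pics/{n}0.png",im[:,:,::-1]); print(n,r.camera_info(n))
E
```

```text
pics
{'time_s': 0.0, 'joints': array([ 9.19651990e+01,  2.05917956e+01,  6.33813075e-01, -2.02664231e-02,
       -7.01325635e+01, -1.65071384e+01]), 'qd': array([ 0.06096584,  0.06122426,  0.08136458, -0.08676455,  0.01309274,
        0.05037713]), 'joint_torque': array([ 2.03467163e-03, -5.82731438e+01,  2.93045783e+01,  6.99692577e+00,
        6.83535865e-03, -1.56391293e-04]), 'tcp_pos': array([0.16938594, 0.65292971, 0.23361841]), 'eef_rot': array([ 1.79907772e+02, -7.46344658e-03, -1.45488359e+01]), 'contact_force': array([0.32118291, 0.339328  , 0.68579265]), 'moment': array([-0.02029479,  0.00393917, -0.01712847]), 'gripper_force': 0.0, 'gripper_width': 0.0871718633596197}
scene {'K': array([[436.12362147,   0.        , 321.03818021],
       [  0.        , 436.12362147, 236.04443679],
       [  0.        ,   0.        ,   1.        ]]), 'eye': array([1.24964439, 0.27942707, 0.61872054]), 'attitude': array([-123.37284537,    0.45258561,  116.47412433])}
top {'K': array([[514.29318366,   0.        , 318.77969931],
       [  0.        , 514.29318366, 237.26622081],
       [  0.        ,   0.        ,   1.        ]]), 'eye': array([ 0.50994493, -0.05970577,  1.38797818]), 'attitude': array([-176.54393206,    0.6448309 ,  -89.86629107])}
```

View pics/scene0.png

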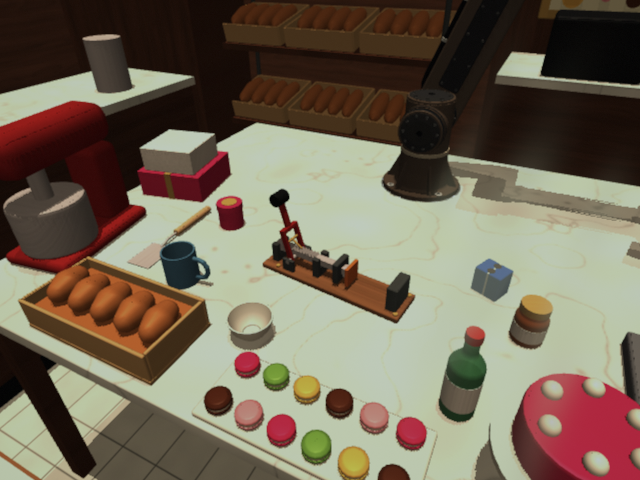

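View pics/top0.png

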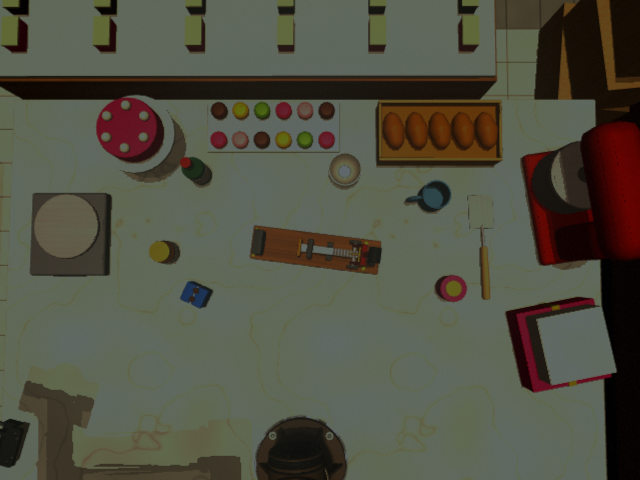

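The top view shows the mould at about (197,294) and the clamp from (252,240), its fixed jaw, to (381,258), with the lever at the right. Next I'll enlarge both, brightened.

```bash
python3 - <<'E'
import cv2,numpy as np
im=cv2.imread("pics/top0.png")
g=lambda a:np.clip(a.astype(float)*2.2,0,255).astype(np.uint8)
a=cv2.resize(g(im[215:285,240:390]),None,fx=5,fy=5,interpolation=cv2.INTER_CUBIC) #750x350
b=cv2.resize(g(im[275:315,175:220]),None,fx=6,fy=6,interpolation=cv2.INTER_CUBIC) #270x240
c=np.zeros((590,750,3),np.uint8); c[:350]=a; c[350:590,:270]=b
s=cv2.imread("pics/scene0.png")[255:305,467:517]
c[350:590,300:540]=cv2.resize(s,(240,240),interpolation=cv2.INTER_CUBIC)
cv2.imwrite("pics/c1.png",c)
E
```

```text
(no output)
```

View pics/c1.png

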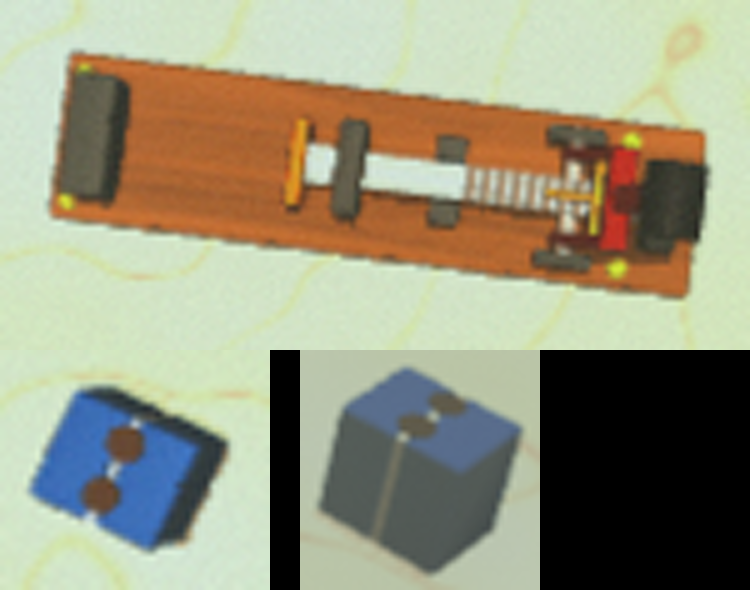

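The crop shows the board corners clearly: (72,52), (52,217), (705,131) and (688,297). The mould top is at (82,390), (200,447), (152,548) and (32,491), with the seam along its short side.

```bash
cat > h.py <<'E'
import numpy as np
from scipy.spatial.transform import Rotation as R
from scipy.optimize import least_squares
def rays(info,px):
    px=np.array(px,float); d=np.linalg.solve(info["K"],np.c_[px,np.ones(len(px))].T).T
    return d@R.from_euler("xyz",info["attitude"],degrees=True).as_matrix().T
def onz(info,px,z):
    d=rays(info,px); e=np.array(info["eye"]); return e+d*((z-e[2])/d[:,2])[:,None]
def proj(info,P):
    q=(np.atleast_2d(P)-info["eye"])@R.from_euler("xyz",info["attitude"],degrees=True).as_matrix(); q=q@np.array(info["K"]).T
    return q[:,:2]/q[:,2:]
def fit2(loc,W):  # planar rigid fit -> x,y,yaw deg
    loc=np.array(loc,float);W=np.array(W)[:,:2]
    f=lambda p:((loc@np.array([[np.cos(p[2]),np.sin(p[2])],[-np.sin(p[2]),np.cos(p[2])]])+p[:2])-W).ravel()
    best=min((least_squares(f,[*W.mean(0),a]) for a in(-2,-1,0,1,2)),key=lambda s:s.cost)
    return best.x[:2],np.degrees(best.x[2]),1e3*best.fun.reshape(-1,2).round(4)
def cmd(st,pos,yaw):  # tool-down goal: total shift in tool axes /0.5 and turn /60
    T=R.from_euler("xyz",st["eef_rot"],degrees=True); G=R.from_euler("xyz",[180,0,yaw],degrees=True)
    print("shift",(T.inv().apply(np.array(pos)-st["tcp_pos"])/.5).round(4),"turn",(np.degrees((T.inv()*G).as_rotvec())/60).round(4))
E
python3 - <<'E'
from h import *
from plant import r
t=r.camera_info("top")
a=lambda L,o,s:np.array(L)/s+np.array(o)-.4
B=onz(t,a([(72,52),(52,217),(705,131),(688,297)],(240,215),5),.012)
print(fit2([(.045,.125),(-.045,.125),(.045,-.22),(-.045,-.22)],B))
M=onz(t,a([(82,40),(200,97),(152,198),(32,141)],(175,275),6),.06)
print(fit2([(.025,.03),(.025,-.03),(-.025,-.03),(-.025,.03)],M))
for n,p,z in(("jar",(163,252),.085),("tin",(452,288),.07),("bowl",(345,170),.045),("syrup",(186,163),.17),("cup",(434,195),.08)):print(n,onz(t,[p],z).round(3))
E
```

```text
(array([0.56623081, 0.0123453 ]), np.float64(-6.98109243195393), array([[ 0.3,  0.7],
       [-0.3,  1.8],
       [ 0.3, -2. ],
       [-0.3, -0.6]]))
(array([0.44203849, 0.27659857]), np.float64(-25.15961700798488), array([[ 1.6,  1.1],
       [ 0.4, -2. ],
       [-1.7, -0.7],
       [-0.3,  1.6]]))
jar [[0.55  0.351 0.085]]
tin [[ 0.461 -0.384  0.07 ]]
bowl [[ 0.769 -0.113  0.045]]
syrup [[0.762 0.273 0.17 ]]
cup [[ 0.698 -0.339  0.08 ]]
```

Emit:
{"name": "carry_out", "arguments": {
  "targets": [
    [0.09,0.074,0,0,0,0],
    [0.09,0.074,0,0,0,0],
    [0.09,0.074,0,0,0,0],
    [0.09,0.074,0,0,0,0]
  ],
  "hand": 1
}}

```text
time_s: 0.6
tcp_pos: [0.3073, 0.4631, 0.2343]
eef_rot: [180.0, 0.0, -14.5]
contact_force: [1.6, -0.1, 0.2]
gripper_width: 0.0875
gripper_force: 0.0
```

Emit:
{"name": "carry_out", "arguments": {
  "targets": [
    [0.09,0.074,0,0,0,0],
    [0.09,0.074,0,0,0,0],
    [0.09,0.074,0,0,0,0],
    [0.09,0.074,0,0,0,0]
  ]
}}

```text
time_s: 1.1
tcp_pos: [0.4443, 0.2747, 0.2345]
eef_rot: [-180.0, 0.0, -14.5]
contact_force: [-0.0, -0.0, 0.3]
gripper_width: 0.0878
gripper_force: 0.0
```

Emit:
{"name": "carry_out", "arguments": {
  "targets": [
    [0,0,0,0,0,0.168],
    [0,0,0,0,0,0.168],
    [0,0,0,0,0,0.168],
    [0,0,0,0,0,0.168],
    [0,0,0,0,0,0.168]
  ]
}}

```text
time_s: 1.72
tcp_pos: [0.4434, 0.2762, 0.2342]
eef_rot: [180.0, -0.0, -65.3]
contact_force: [0.9, -0.0, -0.2]
gripper_width: 0.0877
gripper_force: 0.0
```

Emit:
{"name": "carry_out", "arguments": {
  "targets": [
    [0,0,0,0,0,0.168],
    [0,0,0,0,0,0.168],
    [0,0,0,0,0,0.168],
    [0,0,0,0,0,0.168],
    [0,0,0,0,0,0.168]
  ]
}}

```text
time_s: 2.35
tcp_pos: [0.4434, 0.2763, 0.2342]
eef_rot: [180.0, -0.0, -115.7]
contact_force: [0.2, -0.0, 0.1]
gripper_width: 0.0876
gripper_force: 0.0
```

```bash
python3 - <<'E'
from h import *
from plant import r
import cv2
i=r.camera_info("wrist"); s=r.get_state(); im=r.capture("wrist"); cv2.imwrite("pics/w0.png",im[:,:,::-1])
print(i,s["tcp_pos"],s["eef_rot"],s["joints"],s["contact_force"])
m=np.radians(-25.16); c=np.array([(.025,.03),(.025,-.03),(-.025,-.03),(-.025,.03)])@np.array([[np.cos(m),np.sin(m)],[-np.sin(m),np.cos(m)]])+[.442,.2766]
print(proj(i,np.c_[c,[.06]*4]).round(1))
cmd(s,[.442,.2766,s["tcp_pos"][2]],-115.2)
E
```

```text
{'K': array([[363.26305871,   0.        , 316.9733704 ],
       [  0.        , 363.26305871, 236.02229172],
       [  0.        ,   0.        ,   1.        ]]), 'eye': array([0.41239191, 0.21159272, 0.38517837]), 'attitude': array([ 1.64628381e+02, -4.66702297e-02,  1.54377882e+02])} [0.44341542 0.27625142 0.23424239] [ 1.79981970e+02 -3.34329594e-02 -1.15680861e+02] [ 5.34533586e+01  6.15781710e+00 -1.83904936e+01 -1.25337591e-02
 -6.54879222e+01 -7.91290213e+01] [ 0.21559136 -0.01354906  0.05401831]
[[291.8 248.6]
 [290.  184.5]
 [346.  184. ]
 [345.1 248.2]]
shift [0.0006 0.0029 0.    ] turn [ 0.0003 -0.0006 -0.008 ]
```

View pics/w0.png

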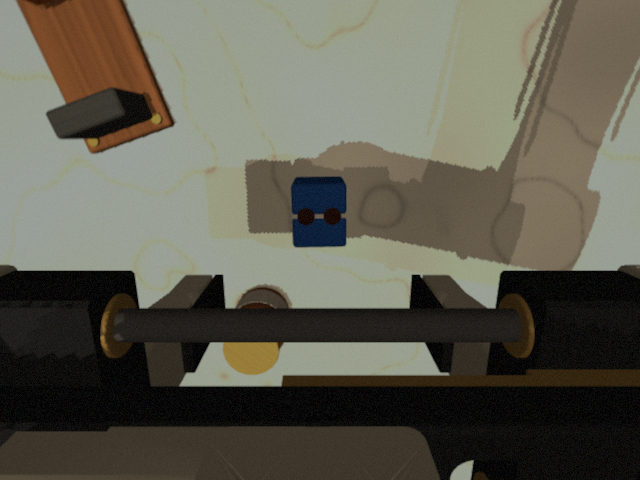

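The wrist view has the mould top at columns 292–346 and rows about 187–247, within a few px of the prediction, so I'll refine it by segmentation.

```bash
python3 - <<'E'
from h import *
from plant import r
import cv2
im=cv2.imread("pics/w0.png"); i=r.camera_info("wrist"); s=r.get_state()
sub=im[165:260,280:360].astype(int); 
print(sub[5:95:4,20,0], sub[5:95:4,20,2])
for th in (90,110,130):
    m=((sub[:,:,0]-sub[:,:,2]>40)&(sub[:,:,0]>th)).astype(np.uint8); m=cv2.morphologyEx(m,cv2.MORPH_CLOSE,np.ones((19,19)))
    c=max(cv2.findContours(m,0,2)[0],key=cv2.contourArea); b=cv2.boxPoints(cv2.minAreaRect(c))+[280,165]
    W=onz(i,b,.06)
    print(th,b.round(1).tolist(),fit2([(-.025,.03),(-.025,-.03),(.025,-.03),(.025,.03)],W))
    print(np.linalg.norm(np.diff(W,axis=0),axis=1))
E
```

```text
[ 75  73  40  40  60  60  60  60  56  62  28  14   1   0  59  65  62  58
  56  56 138 145 147] [101  98  11  16  18   7  17  16   9  18  11  32  22  16  12  23  19  13
  10  27 154 153 155]Traceback (most recent call last):
  File "<stdin>", line 9, in <module>
ValueError: max() iterable argument is empty
```

```bash
python3 - <<'E'
from h import *
from plant import r
import cv2
im=cv2.imread("pics/w0.png"); i=r.camera_info("wrist"); s=r.get_state()
sub=cv2.GaussianBlur(im,(3,3),0)[165:260,280:360].astype(int)
for th in (48,52):
    m=((sub[:,:,0]-sub[:,:,2]>30)&(sub[:,:,0]>th)).astype(np.uint8)*255; m=cv2.morphologyEx(cv2.copyMakeBorder(m,20,20,20,20,0),cv2.MORPH_CLOSE,np.ones((19,19)))[20:-20,20:-20]
    c=max(cv2.findContours(m,0,2)[0],key=cv2.contourArea); b=cv2.boxPoints(cv2.minAreaRect(c))+[280,165]
    W=onz(i,b,.06)
    print(th,b.round(1).tolist(),np.linalg.norm(np.diff(W,axis=0),axis=1).round(4),W.mean(0).round(4))
    for d in(W[1]-W[0],W[2]-W[1]): print(np.degrees(np.arctan2(d[1],d[0])))
E
```

```text
48 [[292.0, 245.0], [292.0, 183.0], [344.0, 183.0], [344.0, 245.0]] [0.0578 0.0464 0.0578] [0.4412 0.2745 0.06  ]
-117.15818719660925
153.8795532800893
52 [[292.0, 184.0], [344.0, 184.0], [344.0, 245.0], [292.0, 245.0]] [0.0464 0.0569 0.0486] [0.4414 0.2749 0.06  ]
153.87941824920972
65.01545204408174
```

Emit:
{"name": "carry_out", "arguments": {
  "targets": [
    [0.003,0.003,0.1,0,0,0],
    [0,0,0.1,0,0,0],
    [0,0,0.1,0,0,0],
    [0,0,0.1,0,0,0],
    [0,0,0.006,0,0,0]
  ]
}}

```text
time_s: 3.02
tcp_pos: [0.4398, 0.2735, 0.0286]
eef_rot: [179.9, -0.4, -115.2]
contact_force: [-0.3, 0.2, 0.9]
gripper_width: 0.0878
gripper_force: 0.0
```

Emit:
{"name": "carry_out", "arguments": {
  "targets": [
    [0,0,0,0,0,0],
    [0,0,0,0,0,0],
    [0,0,0,0,0,0],
    [0,0,0,0,0,0],
    [0,0,0,0,0,0]
  ],
  "hand": 0,
  "squeeze": 20
}}

```text
time_s: 3.65
tcp_pos: [0.4419, 0.2761, 0.0324]
eef_rot: [-180.0, 0.1, -115.3]
contact_force: [-2.8, 0.5, 6.7]
gripper_width: 0.0494
gripper_force: 19.9
```

Emit:
{"name": "carry_out", "arguments": {
  "targets": [
    [0,0,-0.1,0,0,0],
    [0,0,-0.12,0,0,0],
    [0,0,-0.12,0,0,0],
    [0,0,0,0,0,-0.152],
    [0,0,0,0,0,-0.152]
  ]
}}

```text
time_s: 4.28
tcp_pos: [0.4412, 0.2756, 0.202]
eef_rot: [180.0, 0.1, -96.8]
contact_force: [0.1, -0.4, -3.6]
gripper_width: 0.0497
gripper_force: 19.9
```

```bash
python3 - <<'E'
from h import *
from plant import r
s=r.get_state(); print(s["tcp_pos"],s["eef_rot"],s["gripper_width"],s["contact_force"]); cmd(s,[.573,.067,s["tcp_pos"][2]],-96.98)
E
```

```text
[0.441205   0.2755686  0.20204665] [ 1.79989833e+02  6.55493395e-02 -9.68242052e+01] 0.04970491072011607 [ 0.13649048 -0.44889841 -3.55376926]
shift [ 0.3829 -0.3113 -0.0005] turn [0.0002 0.0011 0.0026]
```

Emit:
{"name": "carry_out", "arguments": {
  "targets": [
    [0.0766,-0.0623,0,0,0,0],
    [0.0766,-0.0623,0,0,0,0],
    [0.0766,-0.0623,0,0,0,0],
    [0.0766,-0.0623,0,0,0,0],
    [0.0766,-0.0623,0,0,0,0]
  ]
}}

```text
time_s: 4.9
tcp_pos: [0.5726, 0.0649, 0.2009]
eef_rot: [179.9, -0.0, -97.1]
contact_force: [1.9, 0.9, -2.0]
gripper_width: 0.0503
gripper_force: 19.9
```

```bash
python3 - <<'E'
from h import *
from plant import r
import cv2
i=r.camera_info("wrist"); s=r.get_state(); im=r.capture("wrist"); print(s["tcp_pos"],s["eef_rot"],r.camera_info("wrist")["eye"]-i["eye"])
im=im[:,:,::-1].copy(); cv2.imwrite("pics/w1raw.png",im)
np.save("i1.npy",i,allow_pickle=True)
cv2.imwrite("pics/w1.png",np.clip(im*1.6,0,255).astype(np.uint8))
m=np.radians(-6.98);Q=np.array([[np.cos(m),np.sin(m)],[-np.sin(m),np.cos(m)]])
P=np.array([(.045,.125,.012),(-.045,.125,.012),(.045,-.1,.012),(-.045,-.1,.012),(.032,.09,.068),(-.032,.09,.068)])
P[:,:2]=P[:,:2]@Q+[.5662,.0123]; print(proj(i,P).round(1).tolist())
E
```

```text
[0.57257792 0.06492663 0.200944  ] [ 1.79927179e+02 -9.64765075e-03 -9.71046210e+01] [ 2.06827919e-03 -3.64551665e-03 -7.60319437e-05]
[[271.7, 284.1], [361.1, 283.9], [262.6, 36.0], [369.4, 35.9], [278.0, 271.4], [354.8, 271.3]]
```

View pics/w1.png

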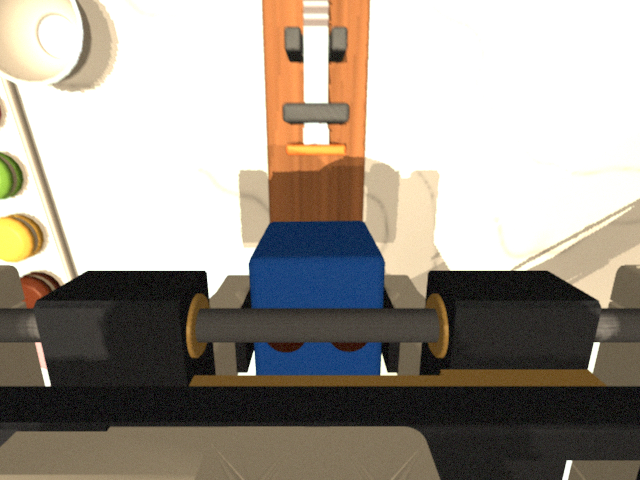

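The wrist view shows the board symmetric about column ~316.5 (264–369 at row 36), the pad at row 149, and the held mould spanning columns 253–381. The arm was still settling, so I'll take a new picture and measure the board edges by gradient.

```bash
cat > edge.py <<'E'
from h import *
from plant import r
import cv2
def look(rows=range(60,200,7)):
    i=r.camera_info("wrist"); s=r.get_state(); im=r.capture("wrist")[:,:,::-1].copy()
    print("tcp",s["tcp_pos"].round(4),s["eef_rot"].round(2),"moved",abs(r.camera_info("wrist")["eye"]-i["eye"]).max().round(5))
    g=cv2.GaussianBlur(im,(3,3),0)[:,:,0].astype(float) # blue channel: board dark, counter bright
    L=[];Rr=[]
    for y in rows:
        d=np.diff(g[y]); 
        a=240+np.argmin(d[240:290]); b=345+np.argmax(d[345:395])
        L.append((a+1,y+.5)); Rr.append((b+1,y+.5))
    out=[]
    for E in(L,Rr):
        W=onz(i,E,.012); k=np.polyfit(W[:,1],W[:,0],1)
        for _ in range(3):
            e=abs(np.polyval(k,W[:,1])-W[:,0]); k=np.polyfit(W[e<=max(.0015,np.median(e)),1],W[e<=max(.0015,np.median(e)),0],1)
        out.append(k); print("edge x at y=.06:",np.polyval(k,.06).round(4),"yaw",(-np.degrees(np.arctan(k[0]))).round(2),"med err mm",1e3*np.median(e).round(5))
    print("mid x",np.polyval(np.mean(out,0),.06).round(4))
    return i,s,im
E
python3 - <<'E'
from edge import *
i,s,im=look()
print(proj(i,[s["tcp_pos"]+[0,0,.03]]))
g=im[:,:,0].astype(int); 
for y in (270,280,290): d=np.diff(im[y,:,0].astype(int)-im[y,:,2].astype(int)); print(y,[(x,d[x]) for x in range(240,395) if abs(d[x])>15])
E
```

```text
tcp [0.5748 0.061  0.2008] [ 1.7995e+02 -1.3000e-01 -9.7180e+01] moved 0.00174
edge x at y=.06: 0.6165 yaw -7.14 med err mm 0.2
edge x at y=.06: 0.5263 yaw -6.99 med err mm 0.23
mid x 0.5714
[[316.59061451 335.20739117]]
270 [(248, np.int64(17)), (249, np.int64(24)), (383, np.int64(-57)), (384, np.int64(-23))]
280 [(248, np.int64(19)), (249, np.int64(49)), (382, np.int64(-16)), (383, np.int64(-41)), (384, np.int64(-19))]
290 [(249, np.int64(35)), (250, np.int64(25)), (383, np.int64(-29))]
```

Emit:
{"name": "carry_out", "arguments": {
  "targets": [
    [0,0,0,0,0,0],
    [0,0,0,0,0,0],
    [0,0,0,0,0,0]
  ]
}}

```text
time_s: 5.38
tcp_pos: [0.5721, 0.0673, 0.2017]
eef_rot: [-180.0, 0.0, -97.0]
contact_force: [0.6, -0.4, -3.3]
gripper_width: 0.0499
gripper_force: 19.9
```

```bash
python3 - <<'E'
from edge import *
i,s,im=look()
cmd(s,[.5721,.0659,.049],-97.05)
E
```

```text
tcp [0.5721 0.0673 0.2017] [-1.800e+02  1.000e-02 -9.702e+01] moved 6e-05
edge x at y=.06: 0.6162 yaw -6.94 med err mm 0.22
edge x at y=.06: 0.5264 yaw -7.02 med err mm 0.22
mid x 0.5713
shift [ 2.900e-03 -3.000e-04  3.053e-01] turn [-0.      0.0002  0.0006]
```

Emit:
{"name": "carry_out", "arguments": {
  "targets": [
    [0.003,0,0.1,0,0,0],
    [0,0,0.1,0,0,0],
    [0,0,0.07,0,0,0],
    [0,0,0.035,0,0,0],
    [0,0,0,0,0,0]
  ]
}}

```text
time_s: 6.05
tcp_pos: [0.5713, 0.0651, 0.0478]
eef_rot: [179.9, -0.1, -97.1]
contact_force: [-0.4, -0.6, -3.7]
gripper_width: 0.0498
gripper_force: 19.9
```

Emit:
{"name": "carry_out", "arguments": {
  "targets": [
    [0,0,0,0,0,0],
    [0,0,0,0,0,0]
  ]
}}

```text
time_s: 6.3
tcp_pos: [0.5731, 0.0655, 0.0504]
eef_rot: [-179.9, 0.1, -97.1]
contact_force: [1.4, -0.2, -2.5]
gripper_width: 0.0499
gripper_force: 19.9
```

Emit:
{"name": "carry_out", "arguments": {
  "targets": [
    [0,0,0.007,0,0,0],
    [-0.004,0,0,0,0,0],
    [0,0,0,0,0,0],
    [-0.003,0,0,0,0,0],
    [0,0,0,0,0,0]
  ]
}}

```text
time_s: 6.92
tcp_pos: [0.5728, 0.0686, 0.0456]
eef_rot: [-180.0, 0.0, -97.1]
contact_force: [-0.3, 0.5, -4.2]
gripper_width: 0.0501
gripper_force: 19.9
```

```bash
python3 - <<'E'
from edge import *
s=r.get_state(); print(s["tcp_pos"],s["eef_rot"],s["contact_force"])
im=r.capture("scene")[:,:,::-1]
c=r.camera_info("scene"); cv2.imwrite("pics/s1.png",cv2.resize(im[215:335,250:430],None,fx=4,fy=4,interpolation=cv2.INTER_CUBIC))
E
```

```text
[0.57283894 0.06855816 0.04558561] [-1.79995692e+02  1.79817245e-03 -9.70951049e+01] [-0.27932744  0.493532   -4.23595535]
```

View pics/s1.png

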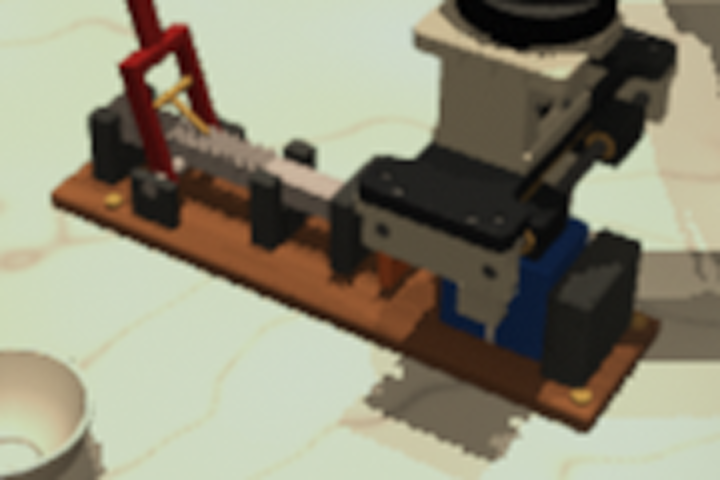

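The scene crop shows the mould (blue, around (545,300)) just short of the fixed jaw at (555,340). I'll creep in until the force shows contact.

Emit:
{"name": "carry_out", "arguments": {
  "targets": [
    [-0.002,0,0,0,0,0],
    [0,0,0,0,0,0],
    [0,0,0,0,0,0]
  ]
}}

```text
time_s: 7.35
tcp_pos: [0.5729, 0.0694, 0.0456]
eef_rot: [-180.0, -0.0, -97.1]
contact_force: [-0.8, 0.2, -3.3]
gripper_width: 0.0499
gripper_force: 19.9
```

Emit:
{"name": "carry_out", "arguments": {
  "targets": [
    [-0.002,0,0,0,0,0],
    [0,0,0,0,0,0],
    [0,0,0,0,0,0]
  ]
}}

```text
time_s: 7.72
tcp_pos: [0.573, 0.0704, 0.0456]
eef_rot: [180.0, -0.0, -97.1]
contact_force: [-0.1, 0.4, -3.1]
gripper_width: 0.0499
gripper_force: 19.9
```

Emit:
{"name": "carry_out", "arguments": {
  "targets": [
    [-0.002,0,0,0,0,0],
    [0,0,0,0,0,0],
    [0,0,0,0,0,0]
  ]
}}

```text
time_s: 8.1
tcp_pos: [0.573, 0.0706, 0.0456]
eef_rot: [180.0, -0.1, -97.1]
contact_force: [1.1, -4.6, -1.9]
gripper_width: 0.0496
gripper_force: 19.9
```

Emit:
{"name": "carry_out", "arguments": {
  "targets": [
    [0.001,0,0.002,0,0,0],
    [0,0,0,0,0,0],
    [0,0,0,0,0,0]
  ]
}}

```text
time_s: 8.48
tcp_pos: [0.573, 0.0706, 0.0445]
eef_rot: [180.0, -0.0, -97.1]
contact_force: [0.9, -5.4, -1.6]
gripper_width: 0.0496
gripper_force: 19.9
```

Emit:
{"name": "carry_out", "arguments": {
  "targets": [
    [0,0,0.002,0,0,0],
    [0,0,0,0,0,0],
    [0,0,0,0,0,0]
  ]
}}

```text
time_s: 8.85
tcp_pos: [0.573, 0.0706, 0.0444]
eef_rot: [-180.0, -0.0, -97.1]
contact_force: [-2.4, -6.3, 4.6]
gripper_width: 0.05
gripper_force: 19.9
```

Emit:
{"name": "carry_out", "arguments": {
  "targets": [
    [0,0,0,0,0,0],
    [0,0,0,0,0,0],
    [0,0,0,0,0,0],
    [0,0,0,0,0,0]
  ],
  "hand": 1
}}

```text
time_s: 9.35
tcp_pos: [0.5732, 0.0711, 0.0435]
eef_rot: [-180.0, 0.0, -97.1]
contact_force: [-0.4, -0.6, 0.4]
gripper_width: 0.0841
gripper_force: 0.0
```

Emit:
{"name": "carry_out", "arguments": {
  "targets": [
    [0,0,-0.06,0,0,0],
    [0,0,-0.12,0,0,0],
    [0,0,-0.12,0,0,0],
    [0,0,-0.1,0,0,0],
    [0,0,0,0,0,0]
  ]
}}

```text
time_s: 9.98
tcp_pos: [0.5753, 0.0716, 0.2485]
eef_rot: [-179.6, 0.2, -97.1]
contact_force: [-0.2, -0.4, -0.7]
gripper_width: 0.0876
gripper_force: 0.0
```

```bash
python3 - <<'E'
from edge import *
s=r.get_state(); print(s["tcp_pos"],s["eef_rot"],s["gripper_width"])
im=np.clip(r.capture("top")[:,:,::-1]*2.2,0,255).astype(np.uint8)
sc=r.capture("scene")[:,:,::-1]
c=np.zeros((600,800,3),np.uint8)
c[:300,:640]=cv2.resize(im[215:275,245:373],None,fx=5,fy=5,interpolation=cv2.INTER_CUBIC)[:300]
c[300:,:720]=cv2.resize(sc[185:310+10,250:430],(720,540),interpolation=cv2.INTER_CUBIC)[240:540]
cv2.imwrite("pics/c2.png",c)
def clampP(p,o=(.5663,.0123),a=-7.0):
    m=np.radians(a); return np.r_[np.array(p[:2])@np.array([[np.cos(m),np.sin(m)],[-np.sin(m),np.cos(m)]])+o,p[2]]
k=clampP([0,-.150-.14*np.sin(.3),.036+.14*np.cos(.3)]); print("knob",k)
t=r.camera_info("top"); print("knob px",proj(t,[k]),"expected mould top ctr",proj(t,[clampP([0,.06,.072])]))
E
```

```text
[0.57527605 0.07157081 0.24851739] [-179.55107493    0.22061022  -97.07139145] 0.08763343874278354
knob [ 0.54297752 -0.17764636  0.16974711]
knob px [[374.46229056 254.45309486]] expected mould top ctr [[273.31381912 243.33313651]]
```

View pics/c2.png

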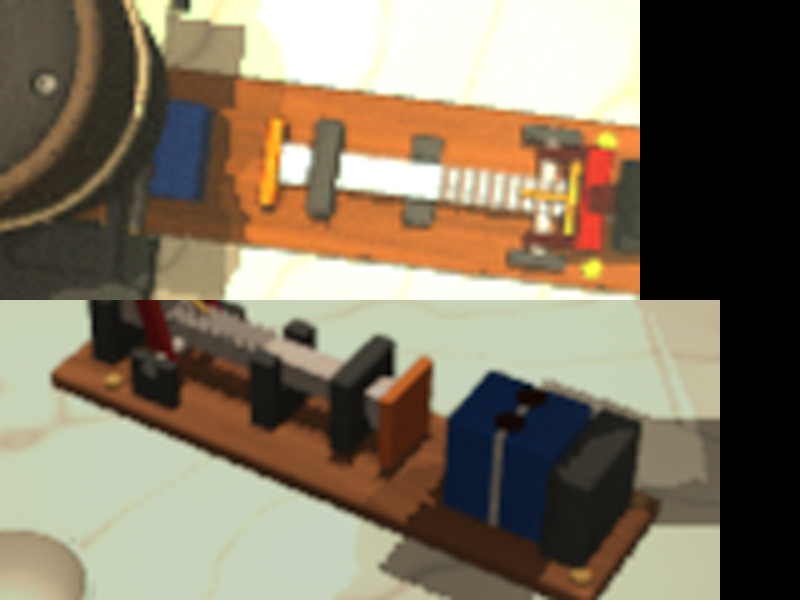

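The mould stands square against the fixed jaw with its seam crosswise, and the pad is well clear. Now to the knob.

```bash
cat >> edge.py <<'E'
O=(.5663,.0123)
def clampP(p,o=O,a=-7.0):
    m=np.radians(a); return np.r_[np.array(p[:2])@np.array([[np.cos(m),np.sin(m)],[-np.sin(m),np.cos(m)]])+o,p[2]]
def toclamp(w):
    m=np.radians(-7.0); return (np.array(w)[...,:2]-O)@np.array([[np.cos(m),-np.sin(m)],[np.sin(m),np.cos(m)]])
def pad():
    t=r.camera_info("top"); im=r.capture("top").astype(int)
    hs=cv2.cvtColor(im.astype(np.uint8),cv2.COLOR_RGB2HSV)
    m=(hs[:,:,0]>=8)&(hs[:,:,0]<=20)&(hs[:,:,1]>200)&(hs[:,:,2]>90)
    ys,xs=np.nonzero(m[225:270,262:330]); 
    if len(xs)<5: print("few orange",len(xs)); return
    W=toclamp(onz(t,np.c_[xs+262.5,ys+225.5],.066)); print("pad px",len(xs),"clamp x med",np.median(W[:,0]).round(4),"y med, max",np.median(W[:,1]).round(4),W[:,1].max().round(4),"val",np.median(hs[225:270,262:330][m[225:270,262:330]],axis=0))
E
python3 - <<'E'
from edge import *
pad(); s=r.get_state(); print(s["tcp_pos"]); cmd(s,[.543,-.1776,.2485],-97.0)
E
```

```text
pad px 48 clamp x med -0.0008 y med, max -0.0066 -0.0032 val [ 18.  215.5 116.5]
[0.57252236 0.07088444 0.24280968]
shift [ 0.5005 -0.0029 -0.0114] turn [ 0.0009  0.     -0.0018]
```

Emit:
{"name": "carry_out", "arguments": {
  "targets": [
    [0.1,0,0,0,0,0],
    [0.1,0,0,0,0,0],
    [0.1,0,0,0,0,0],
    [0.1,0,0,0,0,0],
    [0.1,-0.002,0,0,0,0]
  ]
}}

```text
time_s: 10.75
tcp_pos: [0.5421, -0.1787, 0.2419]
eef_rot: [179.8, -0.0, -97.1]
contact_force: [0.8, 1.0, 0.2]
gripper_width: 0.0875
gripper_force: 0.0
```

Emit:
{"name": "carry_out", "arguments": {
  "targets": [
    [0,0,0,0,0,0],
    [0,0,0,0,0,0],
    [0,0,0,0,0,0]
  ]
}}

```text
time_s: 11.12
tcp_pos: [0.5432, -0.1764, 0.243]
eef_rot: [179.9, -0.0, -97.0]
contact_force: [-0.2, -0.1, 0.1]
gripper_width: 0.0877
gripper_force: 0.0
```

```bash
python3 - <<'E'
from edge import *
i=r.camera_info("wrist"); s=r.get_state(); im=r.capture("wrist"); cv2.imwrite("pics/w2.png",np.clip(im[:,:,::-1]*1.5,0,255).astype(np.uint8))
print(s["tcp_pos"],s["eef_rot"]); k=[clampP([x,-.1914+dy,.1697]) for x in(-.018,.018) for dy in(-.015,.015)]; print(proj(i,k).round(1).tolist(),proj(top:=r.camera_info("scene"),[clampP([0,-.1914,.1697])]))
cmd(s,[.543,-.1776,.159],-97.0)
E
```

```text
[ 0.5431758  -0.17639753  0.24295534] [ 1.79942878e+02 -2.63150383e-04 -9.70385101e+01]
[[344.9, 226.4], [343.9, 270.7], [288.2, 226.4], [289.2, 270.8]] [[279.26804458 197.0968013 ]]
shift [ 2.400e-03 -1.000e-04  1.679e-01] turn [ 0.001  -0.     -0.0006]
```

View pics/w2.png

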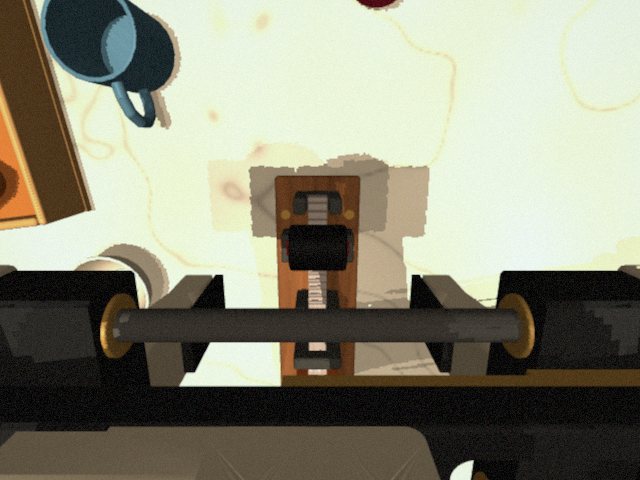

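The black knob lies at columns 288–347 and rows 226–270, as predicted. Descending and gripping it by its ends.

Emit:
{"name": "carry_out", "arguments": {
  "targets": [
    [0.002,0,0.07,0,0,0],
    [0,0,0.07,0,0,0],
    [0,0,0.028,0,0,0],
    [0,0,0,0,0,0],
    [0,0,0,0,0,0]
  ]
}}

```text
time_s: 11.8
tcp_pos: [0.544, -0.1782, 0.1609]
eef_rot: [-179.9, -0.0, -97.1]
contact_force: [-0.5, -0.2, -0.3]
gripper_width: 0.0876
gripper_force: 0.0
```

Emit:
{"name": "carry_out", "arguments": {
  "targets": [
    [0,0,0,0,0,0],
    [0,0,0,0,0,0],
    [0,0,0,0,0,0],
    [0,0,0,0,0,0],
    [0,0,0,0,0,0]
  ],
  "hand": 0,
  "squeeze": 15
}}

```text
time_s: 12.42
tcp_pos: [0.5431, -0.1783, 0.1596]
eef_rot: [-180.0, -0.0, -97.1]
contact_force: [0.2, 0.2, -0.9]
gripper_width: 0.0434
gripper_force: 0.0
```

Emit:
{"name": "carry_out", "arguments": {
  "targets": [
    [0,0,0,0,0,0],
    [0,0,0,0,0,0],
    [0,0,0,0,0,0]
  ]
}}

```text
time_s: 12.8
tcp_pos: [0.5427, -0.1783, 0.1595]
eef_rot: [180.0, -0.0, -97.1]
contact_force: [-2.7, -0.0, 1.9]
gripper_width: 0.0355
gripper_force: 15.0
```

Emit:
{"name": "carry_out", "arguments": {
  "targets": [
    [-0.027,0,-0.007,0,0,0],
    [-0.028,0,-0.004,0,0,0],
    [-0.028,0,-0.001,0,0,0]
  ]
}}

```text
time_s: 13.18
tcp_pos: [0.5479, -0.1365, 0.1656]
eef_rot: [180.0, -0.0, -97.1]
contact_force: [-2.1, -4.4, -2.2]
gripper_width: 0.0357
gripper_force: 15.0
```

Emit:
{"name": "carry_out", "arguments": {
  "targets": [
    [-0.028,0,0.001,0,0,0],
    [-0.028,0,0.004,0,0,0],
    [-0.022,0,0.006,0,0,0],
    [0,0,0,0,0,0]
  ]
}}

```text
time_s: 13.68
tcp_pos: [0.5528, -0.0972, 0.16]
eef_rot: [180.0, 0.0, -97.0]
contact_force: [-4.4, -0.9, 3.6]
gripper_width: 0.0361
gripper_force: 15.0
```

```bash
python3 - <<'E'
from edge import *
s=r.get_state(); print(toclamp(s["tcp_pos"]),s["tcp_pos"],s["contact_force"]); pad()
E
```

```text
[-6.04984260e-05 -1.10320144e-01] [ 0.55279531 -0.09719046  0.16002318] [-4.42511503 -0.88574014  3.56857714]
few orange 0
```

Emit:
{"name": "carry_out", "arguments": {
  "targets": [
    [0.022,0,-0.006,0,0,0],
    [0.028,0,-0.004,0,0,0],
    [0.028,0,-0.001,0,0,0],
    [0.028,0,0.001,0,0,0]
  ]
}}

```text
time_s: 14.22
tcp_pos: [0.546, -0.1522, 0.1648]
eef_rot: [180.0, 0.0, -97.1]
contact_force: [-2.9, 0.0, -3.8]
gripper_width: 0.0362
gripper_force: 15.0
```

Emit:
{"name": "carry_out", "arguments": {
  "targets": [
    [0.028,0,0.004,0,0,0],
    [0.027,0,0.007,0,0,0],
    [0,0,0,0,0,0]
  ]
}}

```text
time_s: 14.6
tcp_pos: [0.5427, -0.1789, 0.1591]
eef_rot: [180.0, 0.0, -97.2]
contact_force: [-4.7, 2.2, 0.1]
gripper_width: 0.036
gripper_force: 15.0
```

```bash
cat >> edge.py <<'E'
def spad(name=None):
    t=r.camera_info("scene"); im=r.capture("scene"); 
    if name: cv2.imwrite(name,im[:,:,::-1])
    # profile along pad's line of travel at x=0 z=.055 .. sampled in clamp y
    ys=np.arange(-.03,.05,.001); 
    P=np.array([[proj(t,[clampP([x,y,.0665])])[0] for y in ys] for x in(-.008,0,.008)]).astype(np.float32)
    v=cv2.remap(im,P[:,:,0]-.5,P[:,:,1]-.5,cv2.INTER_LINEAR).mean(0)
    return ys,v
E
python3 - <<'E'
from edge import *
s=r.get_state(); print(toclamp(s["tcp_pos"]),s["tcp_pos"][2],s["contact_force"])
y,v=spad("pics/s2raw.png")
for a,b in list(zip(y,v))[::2]: print(round(a*1e3),b.round().astype(int),end="; ")
E
```

```text
[-1.49223240e-04 -1.92667345e-01] 0.15914500498055745 [-4.67601188  2.1628147   0.14325131]
-30 [135 123 101]; -28 [135 124 102]; -26 [118 109  90]; -24 [74 69 57]; -22 [54 50 43]; -20 [50 47 41]; -18 [50 48 41]; -16 [49 47 40]; -14 [44 43 37]; -12 [38 36 31]; -10 [26 25 22]; -8 [23 22 19]; -6 [28 27 23]; -4 [41 38 33]; -2 [59 54 46]; 0 [81 73 61]; 2 [102  92  77]; 4 [116  98  78]; 6 [140  92  62]; 8 [174  89  44]; 10 [187  88  39]; 12 [171  78  35]; 14 [131  57  25]; 16 [90 42 20]; 18 [81 44 25]; 20 [86 54 36]; 22 [91 65 47]; 24 [96 76 58]; 26 [99 85 69]; 28 [93 87 79]; 30 [63 74 96]; 32 [ 35  63 114]; 34 [ 28  62 122]; 36 [ 28  62 122]; 38 [ 27  61 122]; 40 [ 28  61 122]; 42 [ 28  62 122]; 44 [ 28  62 122]; 46 [ 28  62 122]; 48 [ 28  60 118];
```

```bash
cat >> edge.py <<'E'
def front(y,v):
    o=v[:,0]-2*v[:,2]; print("orange",[(round(a*1e3),int(b)) for a,b in zip(y,o) if b>40], "centroid mm",(1e3*(y*o.clip(0)).sum()/o.clip(0).sum()).round(2))
E
python3 - <<'E'
from edge import *
im0=cv2.imread("pics/scene0.png")[:,:,::-1].copy(); im2=cv2.imread("pics/s2raw.png")[:,:,::-1].copy()
class F:
    camera_info=staticmethod(r.camera_info)
import edge
for im in(im0,im2):
    F.capture=staticmethod(lambda n,im=im:im); edge.r=F; front(*spad())
E
```

```text
orange [(-5, 69), (-4, 97), (-3, 100), (-2, 99), (-1, 93), (0, 83), (1, 68), (2, 51)] centroid mm -1.44
orange [(7, 55), (8, 87), (9, 102), (10, 108), (11, 105), (12, 101), (13, 92), (14, 80), (15, 65), (16, 50)] centroid mm 12.02
```

Emit:
{"name": "carry_out", "arguments": {
  "targets": [
    [-0.027,0,-0.007,0,0,0],
    [-0.028,0,-0.004,0,0,0],
    [-0.028,0,-0.001,0,0,0]
  ]
}}

```text
time_s: 15.02
tcp_pos: [0.5478, -0.1377, 0.1655]
eef_rot: [179.9, -0.1, -97.1]
contact_force: [-4.2, -4.2, -1.6]
gripper_width: 0.0358
gripper_force: 15.0
```

Emit:
{"name": "carry_out", "arguments": {
  "targets": [
    [-0.028,0,0.001,0,0,0],
    [-0.028,0,0.004,0,0,0],
    [0,0,0,0,0,0],
    [0,0,0,0,0,0]
  ]
}}

```text
time_s: 15.52
tcp_pos: [0.5513, -0.1094, 0.1629]
eef_rot: [180.0, -0.0, -97.1]
contact_force: [-5.3, -0.9, 0.7]
gripper_width: 0.036
gripper_force: 15.0
```

```bash
cat >> edge.py <<'E'
def carr(y,v):
    g=v[:,1]; k=[n for n in range(len(g)-1) if g[n]>=90>g[n+1]]; print("carrier rear edge mm",[round(1e3*y[n]+(g[n]-90)/(g[n]-g[n+1]),2) for n in k])
def both():
    s=r.get_state(); c=toclamp(s["tcp_pos"]); F=s["contact_force"]; print("clamp tcp",c.round(4),s["tcp_pos"][2].round(4),"F",F.round(1)); y,v=spad("pics/last.png"); front(y,v); carr(y,v)
E
sed -i 's/ys=np.arange(-.03,.05/ys=np.arange(-.055,.05/' edge.py
python3 - <<'E'
from edge import *
import edge
y,v=None,None
both()
class F:
    camera_info=staticmethod(r.camera_info)
for n in("scene0","s2raw"):
    im=cv2.imread(f"pics/{n}.png")[:,:,::-1].copy(); F.capture=staticmethod(lambda n,im=im:im); edge.r=F; y,v=spad(); front(y,v); carr(y,v)
E
```

```text
clamp tcp [-1.000e-04 -1.226e-01] 0.1629 F [-5.3 -0.9  0.7]
orange [(19, 45), (20, 79), (21, 101), (22, 111), (23, 109), (24, 104), (25, 93), (26, 78), (27, 54)] centroid mm 23.09
carrier rear edge mm [np.float64(-12.48), np.float64(22.0)]
orange [(-5, 69), (-4, 97), (-3, 100), (-2, 99), (-1, 93), (0, 83), (1, 68), (2, 51)] centroid mm -1.44
carrier rear edge mm [np.float64(-36.66), np.float64(-2.0)]
orange [(7, 55), (8, 87), (9, 102), (10, 108), (11, 105), (12, 101), (13, 92), (14, 80), (15, 65), (16, 50)] centroid mm 12.02
carrier rear edge mm [np.float64(-25.02), np.float64(6.6)]
```

Emit:
{"name": "carry_out", "arguments": {
  "targets": [
    [-0.022,0,0.006,0,0,0],
    [0,0,0,0,0,0],
    [0,0,0,0,0,0]
  ]
}}

```text
time_s: 15.95
tcp_pos: [0.5526, -0.0988, 0.1602]
eef_rot: [180.0, -0.0, -97.1]
contact_force: [-6.9, -1.4, 2.6]
gripper_width: 0.0359
gripper_force: 15.0
```

```bash
python3 - <<'E'
from edge import *
both()
E
```

```text
clamp tcp [-0.    -0.112] 0.1602 F [-6.9 -1.4  2.6]
orange [(23, 71), (24, 100), (25, 106), (26, 108), (27, 98), (28, 69)] centroid mm 25.38
carrier rear edge mm [np.float64(-9.4), np.float64(24.86)]
```

Emit:
{"name": "carry_out", "arguments": {
  "targets": [
    [0.022,0,-0.006,0,0,0],
    [0.028,0,-0.004,0,0,0],
    [0.028,0,-0.001,0,0,0],
    [0.028,0,0.001,0,0,0]
  ]
}}

```text
time_s: 16.5
tcp_pos: [0.5461, -0.1517, 0.1649]
eef_rot: [180.0, 0.0, -97.1]
contact_force: [-4.3, 0.7, -4.4]
gripper_width: 0.036
gripper_force: 15.0
```

Emit:
{"name": "carry_out", "arguments": {
  "targets": [
    [0.028,0,0.004,0,0,0],
    [0.027,0,0.007,0,0,0],
    [0,0,0,0,0,0],
    [0,0,0,0,0,0]
  ]
}}

```text
time_s: 17.0
tcp_pos: [0.5427, -0.1788, 0.1593]
eef_rot: [180.0, 0.0, -97.1]
contact_force: [-4.8, -0.4, -0.5]
gripper_width: 0.0359
gripper_force: 15.0
```

```bash
python3 - <<'E'
from edge import *
both()
E
```

```text
clamp tcp [-1.000e-04 -1.926e-01] 0.1593 F [-4.8 -0.4 -0.5]
orange [(22, 47), (23, 78), (24, 101), (25, 106), (26, 107), (27, 98), (28, 69)] centroid mm 25.22
carrier rear edge mm [np.float64(-11.41), np.float64(23.33)]
```

```bash
python3 - <<'E'
from edge import *
im=cv2.imread("pics/last.png"); cv2.imwrite("pics/c3.png",cv2.resize(im[250:310,310:410],None,fx=8,fy=8,interpolation=cv2.INTER_CUBIC))
t=r.camera_info("scene")
for n,p in dict(mould_face_top=(.025,.03,.072),padface_top=(.023,.03,.066),padface_bot=(.023,.03,.020),mould_bot=(.025,.03,.012)).items(): print(n,((proj(t,[clampP(p)])[0]-[310,250])*8).round())
E
```

```text
mould_face_top [410. 184.]
padface_top [413. 199.]
padface_bot [405. 338.]
mould_bot [400. 365.]
```

View pics/c3.png

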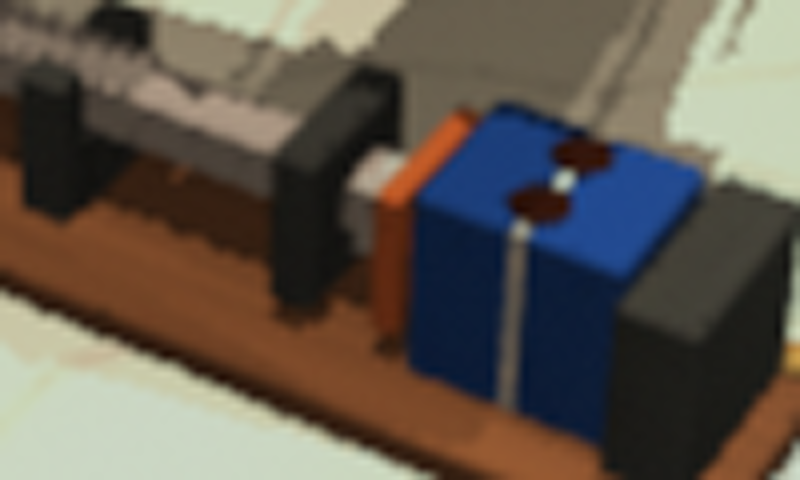

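The crop shows the pad (edge at column 412) meeting the mould's near face (410–413), with the spring gap between carrier (325) and pad (378) still open. The next stroke does the pressing, so I'll stop it partway.

Emit:
{"name": "carry_out", "arguments": {
  "targets": [
    [-0.027,0,-0.007,0,0,0],
    [-0.028,0,-0.004,0,0,0],
    [-0.014,0,-0.001,0,0,0],
    [0,0,0,0,0,0],
    [0,0,0,0,0,0]
  ]
}}

```text
time_s: 17.68
tcp_pos: [0.547, -0.1444, 0.1655]
eef_rot: [180.0, -0.0, -97.1]
contact_force: [-5.5, -0.8, 0.0]
gripper_width: 0.036
gripper_force: 15.0
```

```bash
python3 - <<'E'
from edge import *
both()
E
```

```text
clamp tcp [-1.000e-04 -1.579e-01] 0.1655 F [-5.5 -0.8  0. ]
orange [(25, 72), (26, 97), (27, 100), (28, 78)] centroid mm 26.44
carrier rear edge mm [np.float64(-7.24), np.float64(24.67)]
```

Emit:
{"name": "carry_out", "arguments": {
  "targets": [
    [-0.014,0,0,0,0,0],
    [-0.01,0,0,0,0,0],
    [0,0,0,0,0,0],
    [0,0,0,0,0,0]
  ]
}}

```text
time_s: 18.23
tcp_pos: [0.5484, -0.1329, 0.1656]
eef_rot: [180.0, -0.1, -97.1]
contact_force: [-5.1, -3.8, -0.0]
gripper_width: 0.0361
gripper_force: 15.0
```

```bash
cp pics/last.png pics/p1.png; python3 - <<'E'
from edge import *
both()
a=cv2.imread("pics/p1.png");b=cv2.imread("pics/last.png"); t=r.camera_info("scene")
# profiles along side of carrier top edge line (x=+.02,z=.068) 
ys=np.arange(-.05,.04,.002)
P=proj(t,[clampP([.02,y,.066]) for y in ys]).astype(np.float32)
for im in(cv2.imread("pics/s2raw.png"),a,b): print(cv2.remap(im,P[:,:1]-.5,P[:,1:]-.5,1)[:,0,2].tolist())
E
```

```text
clamp tcp [-1.000e-04 -1.463e-01] 0.1656 F [-5.1 -3.8 -0. ]
orange [(26, 75), (27, 91), (28, 76)] centroid mm 26.96
carrier rear edge mm [np.float64(-4.22), np.float64(26.0)]
[170, 170, 169, 169, 169, 162, 163, 168, 169, 169, 169, 166, 147, 108, 64, 57, 56, 55, 51, 40, 27, 22, 24, 54, 122, 166, 179, 176, 176, 187, 190, 172, 119, 83, 77, 77, 76, 76, 75, 70, 49, 30, 26, 25, 25]
[155, 167, 170, 170, 170, 170, 169, 169, 169, 169, 169, 169, 169, 169, 169, 169, 168, 168, 168, 168, 161, 124, 76, 52, 55, 56, 55, 47, 36, 24, 21, 30, 88, 146, 167, 169, 171, 182, 193, 177, 113, 43, 24, 24, 25]
[137, 154, 168, 170, 170, 170, 170, 170, 170, 170, 170, 170, 169, 169, 169, 169, 169, 168, 168, 169, 169, 166, 145, 102, 65, 56, 56, 55, 49, 37, 25, 21, 24, 88, 148, 173, 177, 181, 187, 179, 117, 45, 25, 25, 25]
```

Emit:
{"name": "carry_out", "arguments": {
  "targets": [
    [-0.014,0,0.001,0,0,0],
    [-0.014,0,0.002,0,0,0],
    [-0.01,0,0.001,0,0,0],
    [0,0,0,0,0,0],
    [0,0,0,0,0,0]
  ]
}}

```text
time_s: 18.9
tcp_pos: [0.5507, -0.1144, 0.1638]
eef_rot: [180.0, -0.1, -97.1]
contact_force: [-6.9, -5.4, 1.2]
gripper_width: 0.0357
gripper_force: 15.0
```

```bash
cp pics/last.png pics/p2.png; python3 - <<'E'
from edge import *
both()
b=cv2.imread("pics/last.png"); t=r.camera_info("scene")
ys=np.arange(-.05,.04,.002)
P=proj(t,[clampP([.02,y,.066]) for y in ys]).astype(np.float32)
print(cv2.remap(b,P[:,:1]-.5,P[:,1:]-.5,1)[:,0,2].tolist())
cv2.imwrite("pics/c4.png",cv2.resize(b[235:325,300:420],None,fx=6,fy=6,interpolation=cv2.INTER_CUBIC))
E
```

```text
clamp tcp [-0.     -0.1277] 0.1638 F [-6.9 -5.4  1.2]
orange [(26, 75), (27, 93), (28, 79)] centroid mm 27.0
carrier rear edge mm [np.float64(0.5)]
[130, 130, 140, 158, 169, 171, 170, 170, 170, 170, 170, 170, 170, 170, 170, 170, 170, 170, 169, 169, 169, 169, 169, 169, 158, 122, 70, 57, 56, 56, 52, 43, 28, 22, 29, 64, 126, 166, 185, 179, 118, 47, 25, 24, 24]
```

View pics/c4.png

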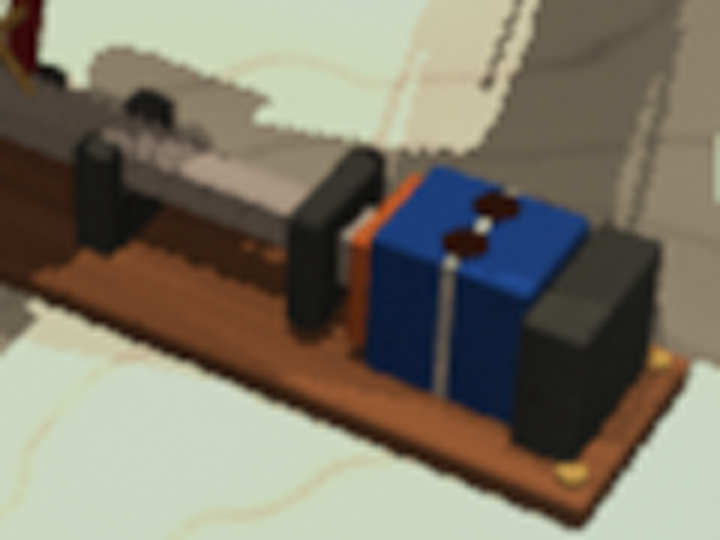

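The pad is seated on the mould and didn't move during the last push. The carrier moved on about 5 mm, so the spring is pressed in about 7 mm of 15, with a gap still visible. The mould is square against the fixed jaw, so I'm handing in while holding the lever.

```bash
python3 -c "
from plant import r
s=r.get_state(); print(s['time_s'],s['gripper_force'],s['contact_force']); print(r.close_job())"
```

```text
18.95 15.000132322311401 [-5.09483392 -4.27076282  1.30993807]
the job is handed in; nothing more can be done
None
```

The job is handed in after 19 s: the mould stands square against the fixed jaw with its seam crosswise, clamped by lever strokes alone with the pad spring pressed in about 7 mm of 15 (estimated from camera images), the lever still held, and no bystander touched.

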